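Knock the reducing sleeve out of the thermal block

ROBOT

A 6-joint arm with a two-finger parallel gripper is mounted at the origin on the work surface. World frame = base frame: x ahead of the robot, y to its left, z up, the work surface at z = 0. Lengths are in m, angles in rad, forces in N, time in s.
With the tool pointing down it reaches from about 0.35 to 0.775 m from the base axis. Payload 7.3 kg.
Tool frame: the origin (TCP) lies on the mounting face of the last link; the fingertips stand 178 mm ahead of it and the grasp point (between the pads) lies 159 mm ahead of it (robot.tcp_to_tips is the distance from the TCP to the fingertips, in m); z points along the fingers, y is the direction in which the jaws open and shut (so a half turn about z gives the same grasp; the last joint's range is limited). The gripper opens to 92 mm and grips with 3 to 60 N. Pads are 19 mm wide; open, the fingers measure 130 mm over their backs; the gripper's body (75 mm by 190 mm) begins 47 mm behind the grasp point.
Start: joints at [1.195, 0.342, 1.524, -0, 1.275, -0.146], TCP at [0.12, 0.511, 0.405] pointing down, gripper open.
Joint ranges: [-2.53, 2.53], [-0.77, 2.02], [0.04, 2.7], [-1, 4.14], [0.28, 2.66], [-3.11, 3.11]. Speed limits (rad/s): [2.57, 2.57, 3.14, 3.14, 3.14, 3.14].

INTERFACE

Orientations are given as [roll, pitch, yaw] about the fixed x, y, z axes, in that order (R = Rz(yaw) Ry(pitch) Rx(roll)).
In Python, from cell import robot, viewer gives the robot as it stands.
- The arm moves only by the shell command python3 -m creep 'ROWS' [OPENING] [FORCE]. ROWS is JSON, a list that holds one entry, the list of rows, each a list of 6 numbers: the shift along the world's x, y, z in mm, then the turn, a rotation vector about the world's x, y, z in degrees. A call has 1 to 5 rows; each row shifts and turns the pose as measured when the row begins; what a row does not reach is not made up. A row lasts 1/12 s, in which the tool goes at most 41.7 mm and 7.16 degrees, less where a joint would pass 70% of its speed; a pose out of reach is approached as far as the arm can. A call with a gripper value outside its range is refused whole. OPENING is the closure, from -1 (fully open) to 1 (shut), set as the call begins (- or left out, the last holds). The fingers move at their own pace and stop on an object; FORCE is the grip in N (left out, the last holds). Time passes only in rows, so rows that do not move let the fingers close. It gives the time, the measured TCP pose, the force and the opening at its end, in the units of the state.
- robot.observe(): the state, without advancing time (a new reading comes with each control period).
- viewer.read_camera(name): name is "scene" or "side" or "wrist"; returns the picture (420x560x3 uint8, blue, green, red); there is no depth.
- viewer.camera_model(name): a dict with "fx", "fy", "cx", "cy" (pixels), "pose" (4x4, takes a point from camera to world coordinates); the wrist camera has in their place "mount" (4x4, takes a point from camera to tool coordinates, whose origin is the TCP and whose axes are the flange's). Camera axes: x right, y up, looking along -z (the intrinsics and any distortion apply to the point x, -y, -z); pixel columns grow to the right and rows downward; lengths in m; the calibration is good to about 2 mm. A picture is of the moment at which its call begins: read the wrist's pose just before it. camera_model takes no time and is no camera call.
- robot.hand_in(): hands the job in, once; it reports no verdict.
The state is a dict: "time": time; "qpos": joint angles; "qvel": joint speeds; "joint_efforts": joint torques, N m; "tool_pos": TCP position; "tool_rot": TCP orientation; "contact_force": force on the tool from outside, world axes, zero at the start; "torque": the same for the moment, N m; "opening": finger opening in m.
Only numpy, scipy, OpenCV 4.12 (cv2) and the standard library are available. Lean on these libraries where they do the work, as an engineer would, in place of code of your own. Each camera call takes 0.05 s, during which the arm holds its last target. There are 200 camera calls.

TASK

Take the thick collared knock-out rod from the blue tool rack and push it down the uncapped bore of the aluminium block, so that the white sleeve stuck in it comes out underneath and drops into the steel tray. Push until the rod's collar is down on the block, and leave the rod standing there; leave the capped bore alone.

Things in the scene. Friction and masses are not known exactly. Their poses are not given: they have to be found in the camera images.
- stand: Fixed stand: aluminium block 80 (x) x 170 (y) mm, underside 75 and top 115 mm above the bench, over a steel tray 120 x 170 mm (rim 16 mm). Two through bores, 31 mm wide, at y = +40 and -40 mm, x = 0: one holds the sleeve, one is capped. Sprung tabs under the bores hold the sleeve; 3 to 10 N folds them, free once its top is 10 mm below the block. Origin: on the bench below block centre; z up.
- sleeve: White plastic tube, 28 mm outside, 16 mm inside, 36 mm long, upright in one bore of the block: lower end level with the block's underside, upper end 4 mm below the block's top, seen as a ring with a hole. Origin: centre of its lower end; z along its axis, up.
- cap: White plastic cap on the other bore: a solid disc 40 mm across lying on the block, 8 mm high, with a 24 mm stem reaching 15 mm into the bore. Origin: centre of the stem's lower end, 23 mm below the cap's top.
- rod: Aluminium rod, 0.25 kg, 133 mm, upright in a socket of a fixed blue rack 72 mm high. Shank 24 mm thick, 65 mm long, end tapered to 20 mm; collar 40 mm wide, 65 to 73 mm above the tip, resting on the rack; grip 24 mm thick, 73 to 133 mm above the tip. Lift over 65 mm to clear. 80 mm away in the rack: a thinner (12 mm) tamper, top at 108 mm. Origin: tip centre, 7 mm above bench; z up the rod.
Things that resemble listed ones, but are neither listed nor needed, are in the scene too. There is more than one size of the stand; the one meant has the size given above.

How it is judged:
On the way, in this order (a step that is already met when the one before it is completed fails the run):
1. the rod's tip is in the sleeve's bore, above the sleeve, which is still in the block (horizontal distance between rod and sleeve below 0.015 m and z of rod in the frame of stand between 0.08 and 0.114 m and z of sleeve in the frame of stand above 0.045 m), for 0.05 s.
2. the sleeve has dropped out under the block (z of sleeve in the frame of stand below 0.035 m and x of rod in the frame of stand between -0.015 and 0.015 m and z of rod in the frame of stand below 0.075 m), for 0.1 s.
At the end, for the whole second after the job is handed in: The sleeve lies at rest in the catch tray under the block, in any attitude; the rod stands at rest in the bore, within 10 degrees of upright, its collar down on the block (within 10 mm) (x of sleeve in the frame of stand between -0.06 and 0.06 m and y of sleeve in the frame of stand between -0.085 and 0.085 m and z of sleeve in the frame of stand below 0.035 m and linear speed of each of sleeve, rod below 0.05 m/s and x of rod in the frame of stand between -0.015 and 0.015 m and y of rod in the frame of stand between -0.055 and 0.055 m and z of rod in the frame of stand between 0.03 and 0.06 m and angle between rod's own z axis and vertical below 0.18 rad); the robot touches nothing.
It fails at once if the cap on the other bore is moved by more than 15 mm (distance of cap from where it was at the start of the episode above 0.015 m).
It also fails if it takes over 43 s, if anything falls off the work surface, if the arm or the gripper's body presses on something with over 40 N, if the wrist force passes 120 N, or if a joint passes its speed limit or range.

## Working session

There is one attempt and no reset: what is moved stays moved. The work goes in short steps, Python scripts to look and compute and a shell command to move; the robot and the scene stay as the last step left them, time stands still between calls to the robot, and variables do not carry over. Pictures are saved under pics/ and viewed, about 8 in all and at most 12, crops included, and the job is handed in when it is done.

```bash
mkdir -p pics; ls; cat > h.py <<'E'
import numpy as np, cv2
from cell import robot, viewer
from scipy.spatial.transform import Rotation as R
def cam(name):
    m=viewer.camera_model(name)
    if 'pose' in m: return m,np.array(m['pose'])
    s=robot.observe(); T=np.eye(4); T[:3,3]=s['tool_pos']
    r=np.array(s['tool_rot']); T[:3,:3]=r if r.shape==(3,3) else R.from_euler('xyz',r).as_matrix()
    return m,T@np.array(m['mount'])
def ray(name,u,v,z,c=None):
    m,P=c or cam(name)
    d=P[:3,:3]@np.array([(u-m['cx'])/m['fx'],-(v-m['cy'])/m['fy'],-1]); o=P[:3,3]
    return o+d*(z-o[2])/d[2]
def proj(name,p,c=None):
    m,P=c or cam(name)
    q=P[:3,:3].T@(np.array(p)-P[:3,3]); return m['cx']+m['fx']*q[0]/-q[2], m['cy']+m['fy']*-q[1]/-q[2]
E
python3 - <<'E'
from h import *
print(robot.observe())
for n in('scene','side','wrist'): print(n,viewer.camera_model(n)); cv2.imwrite(f'pics/{n}0.png',viewer.read_camera(n))
a=[cv2.imread(f'pics/{n}0.png') for n in('scene','side')]
E
```

```text
pics
{'time': 0.0, 'qpos': array([ 1.19498722e+00,  3.42724753e-01,  1.52503386e+00,  1.05433698e-05,
        1.27539897e+00, -1.45998716e-01]), 'qvel': array([-0.00104374,  0.0015436 , -0.0013672 , -0.00091122, -0.00153755,
       -0.00096278]), 'joint_efforts': array([ 2.36721098e-04, -4.31238914e+01, -2.44219226e+01,  7.18901306e-02,
        5.56211499e-02, -1.09521932e-04]), 'tool_pos': array([0.11951571, 0.51107169, 0.40403782]), 'tool_rot': array([-3.14004584e+00, -2.37642034e-04,  2.91177900e+00]), 'contact_force': array([ 0.2559492 , -0.02729347, -0.58809094]), 'torque': array([0.0100454 , 0.00690532, 0.04875274]), 'opening': 0.09178710229711413}
scene {'fx': 421.7349512790421, 'fy': 421.7349512790421, 'cx': 280.53422640393086, 'cy': 206.72182284058638, 'pose': array([[ 0.06550221, -0.81355929,  0.57778087,  0.92356106],
       [ 0.99773662,  0.06221947, -0.02550228, -0.06352629],
       [-0.0152016 ,  0.57814359,  0.81579342,  0.80749058],
       [ 0.        ,  0.        ,  0.        ,  1.        ]])}
side {'fx': 432.7803878198123, 'fy': 432.7803878198123, 'cx': 288.5017701741327, 'cy': 203.12750242459407, 'pose': array([[ 0.9347388 , -0.23430008,  0.26714575,  0.62392709],
       [ 0.35513012,  0.5904254 , -0.72476234, -0.67379566],
       [ 0.01208224,  0.77233498,  0.63510054,  0.62173889],
       [ 0.        ,  0.        ,  0.        ,  1.        ]])}
wrist {'fx': 334.6162224166642, 'fy': 334.6162224166642, 'cx': 278.04040599996245, 'cy': 206.41184400509982, 'mount': array([[ 1.33814578e-03,  9.55078804e-01,  2.96348928e-01,
         8.08798695e-02],
       [ 9.99999065e-01, -1.36099787e-03, -1.29186609e-04,
         5.97854666e-04],
       [ 2.79946868e-04,  2.96348824e-01, -9.55079733e-01,
         2.18152901e-02],
       [ 0.00000000e+00,  0.00000000e+00,  0.00000000e+00,
         1.00000000e+00]])}
```

View pics/scene0.png

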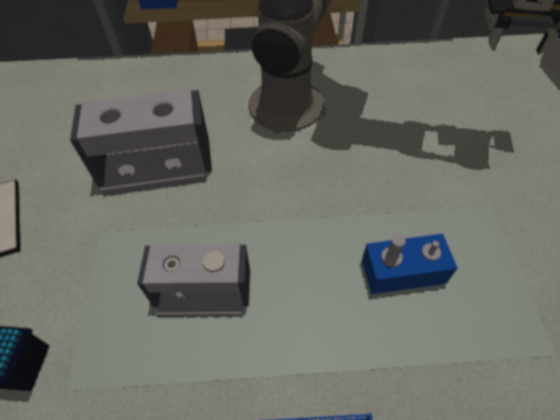

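View pics/side0.png

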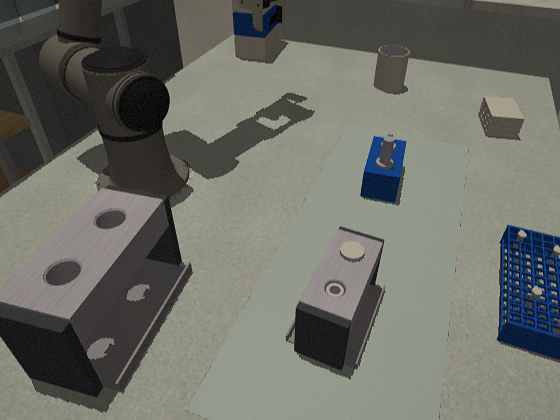

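The scene view shows the small stand at (195,275), with the uncapped bore and its ring at (172,264) and the cap at (214,261). The blue rack is at (408,263), with the thick rod at (396,248) and the thin tamper at (433,248).

Possible mix-ups:
- **Stand:** the bigger stand at (140,130).
- **Bore:** the capped bore at (214,261).
- **Rod:** the tamper at (433,248).
- **Rack:** the blue crate at the bottom (315,418).

I choose the small stand, the left bore and the thick rod, and check them in close crops.

```bash
python3 - <<'E'
from h import *
a=cv2.imread('pics/scene0.png')
A=cv2.resize(a[230:320,130:260],None,fx=4,fy=4,interpolation=cv2.INTER_CUBIC)
B=cv2.resize(a[225:300,355:465],None,fx=4,fy=4,interpolation=cv2.INTER_CUBIC)
w=800; 
A=cv2.resize(a[235:320,135:255],(400,283)); B=cv2.resize(a[228:298,358:458],(400,280))
cv2.imwrite('pics/crop.png',np.hstack([A[:280],B]))
for p,z in(((172,264),.111),((214,260.5),.123),((398,240),.14),((391,258),.08),((435,243),.108)): print(p,ray('scene',*p,z))
for p,z in(((335,289),.111),((352,250),.123),((390,136),.14)): print(p,ray('side',*p,z))
E
```

```text
(172, 264) [ 0.54485387 -0.25103805  0.111     ]
(214, 260.5) [ 0.54982457 -0.1714236   0.123     ]
(398, 240) [0.54160996 0.16663745 0.14      ]
(391, 258) [0.54619173 0.16473717 0.08      ]
(435, 243) [0.53506325 0.24609847 0.108     ]
(335, 289) [ 0.54590848 -0.25474014  0.111     ]
(352, 250) [ 0.55114954 -0.17787726  0.123     ]
(390, 136) [0.54471364 0.17188236 0.14      ]
```

View pics/crop.png

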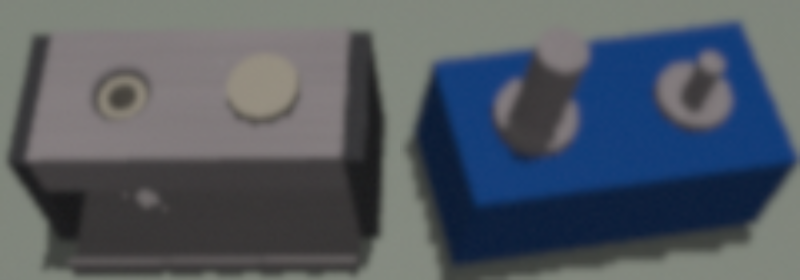

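The bores are 80 mm apart, so this is the right stand. The crop also shows the left rod is thick with its collar, and the sleeve ring is at the left bore. I'll move over the rod, turning to yaw 90° so the jaws open along x, away from the tamper.

```bash
python3 -m creep '[[[30,-24,0,0,0,-6],[30,-24,0,0,0,-6],[30,-24,0,0,0,-6],[30,-24,0,0,0,-6],[30,-24,0,0,0,-6]]]' -1 && python3 -m creep '[[[30,-24,0,0,0,-6],[30,-24,0,0,0,-6],[30,-24,0,0,0,-6],[30,-24,0,0,0,-6],[30,-24,0,0,0,-6]]]'
```

```text
time: 0.57
tool_pos: [0.2681, 0.39, 0.4024]
tool_rot: [-3.139, -0.003, 2.382]
contact_force: [0.2, 1.0, -0.3]
opening: 0.0916
time: 0.98
tool_pos: [0.4235, 0.2624, 0.402]
tool_rot: [-3.138, -0.003, 1.832]
contact_force: [0.4, 1.5, -0.2]
opening: 0.0917
```

```bash
python3 -m creep '[[[30,-23,0,0,0,-4],[30,-23,0,0,0,-4],[30,-23,0,0,0,-4],[28,-22,0,0,0,-3],[0,0,0,0,0,0]]]' && python3 - <<'E'
from h import *
c=cam('wrist'); cv2.imwrite('pics/w1.png',viewer.read_camera('wrist'))
s=robot.observe();print(s['tool_pos'],s['tool_rot'])
for p in([.543,.169,.14],[.543,.169,.08]): print(proj('wrist',p,c))
import pickle;pickle.dump(c,open('c1.pkl','wb'))
E
```

```text
time: 1.4
tool_pos: [0.5505, 0.1603, 0.4003]
tool_rot: [-3.138, -0.001, 1.544]
contact_force: [-1.7, -0.5, -0.1]
opening: 0.0919
[0.54875211 0.16186402 0.40013195] [-3.13575350e+00 -2.19758187e-03  1.54661265e+00]
(np.float64(269.2604058555999), np.float64(204.96531628490638))
(np.float64(271.130506490618), np.float64(185.90920994961235))
```

View pics/w1.png

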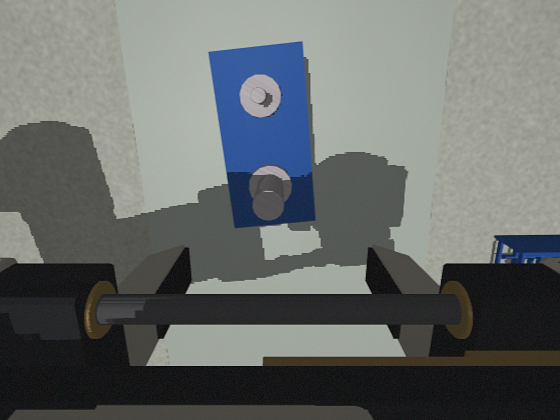

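The wrist view puts the rod's top at (268,205), its collar at (270,186) and the tamper at (258,96). This matches the prediction for (0.543, 0.169). I'll centre on it and go down to grip.

```bash
python3 -m creep '[[[-6,7,-10,0,0,1],[0,0,-30,0,0,0],[0,0,-30,0,0,0],[0,0,-20,0,0,0],[0,0,0,0,0,0]]]'; python3 -c "
from h import *
s=robot.observe();print(s['tool_pos'],s['tool_rot'])"
```

```text
time: 1.87
tool_pos: [0.5395, 0.1709, 0.3078]
tool_rot: [-3.136, -0.004, 1.568]
contact_force: [-1.2, -0.2, -0.1]
opening: 0.0923
[0.53951904 0.17093275 0.30784535] [-3.13624557 -0.00406163  1.56815522]
```

```bash
python3 -m creep '[[[3,-2,-17,-0.3,0.2,0],[0,0,-17,0,0,0],[0,0,0,0,0,0],[0,0,0,0,0,0]]]' && python3 -m creep '[[[0,0,0,0,0,0],[0,0,0,0,0,0],[0,0,0,0,0,0],[0,0,0,0,0,0],[0,0,0,0,0,0]]]' 1 50;  python3 -m creep '[[[0,0,0,0,0,0],[0,0,0,0,0,0],[0,0,0,0,0,0],[0,0,0,0,0,0]]]'
```

```text
time: 2.2
tool_pos: [0.5405, 0.1721, 0.2757]
tool_rot: [-3.132, 0.001, 1.574]
contact_force: [-0.0, 0.1, 0.5]
opening: 0.0917
time: 2.62
tool_pos: [0.5409, 0.1734, 0.2817]
tool_rot: [-3.14, -0.001, 1.576]
contact_force: [-0.8, -0.4, 0.1]
opening: 0.0631
time: 2.95
tool_pos: [0.5411, 0.1733, 0.2827]
tool_rot: [-3.141, -0.001, 1.576]
contact_force: [-0.1, 0.3, 0.0]
opening: 0.0364
```

The pose drifted up and 4 mm in y before the jaws reached the rod. I'll reopen a little, correct, then close.

```bash
python3 -m creep '[[[2,-4,-6,0,0,0],[0,0,0,0,0,0]]]' -0.2; python3 -c "
from h import *
s=robot.observe();print(s['tool_pos'],s['tool_rot'],s['opening'],s['contact_force'])"
```

```text
time: 3.12
tool_pos: [0.5433, 0.169, 0.2763]
tool_rot: [3.142, -0.001, 1.576]
contact_force: [0.6, -0.8, -0.8]
opening: 0.0452
[0.54325606 0.16902156 0.27627684] [ 3.14155251e+00 -1.29518107e-03  1.57604240e+00] 0.04521419315179175 [ 0.59789079 -0.77364053 -0.8045196 ]
```

```bash
python3 -m creep '[[[0,0,-3,0,0,0],[0,0,0,0,0,0],[0,0,0,0,0,0],[0,0,0,0,0,0],[0,0,0,0,0,0]]]' 1 50;  python3 -m creep '[[[0,0,0,0,0,0],[0,0,0,0,0,0]]]'
```

```text
time: 3.53
tool_pos: [0.5432, 0.1685, 0.2718]
tool_rot: [-3.139, -0.001, 1.575]
contact_force: [-0.4, -0.2, 0.8]
opening: 0.0227
time: 3.7
tool_pos: [0.5432, 0.1686, 0.2718]
tool_rot: [-3.139, -0.001, 1.575]
contact_force: [-0.3, 0.3, -1.2]
opening: 0.0228
```

```bash
python3 -m creep '[[[0,0,15,0,0,0],[0,0,25,0,0,0],[0,0,30,0,0,0],[0,0,30,0,0,0],[0,0,30,0,0,0]]]';  python3 -m creep '[[[0,0,15,0,0,0],[0,0,0,0,0,0]]]'
```

```text
time: 4.12
tool_pos: [0.542, 0.1682, 0.3975]
tool_rot: [-3.126, 0.002, 1.575]
contact_force: [0.2, -0.1, -2.2]
opening: 0.0224
time: 4.28
tool_pos: [0.5423, 0.1684, 0.4194]
tool_rot: [-3.136, -0.0, 1.575]
contact_force: [0.4, 0.1, -1.9]
opening: 0.0226
```

```bash
python3 -m creep '[[[0,-35,0,0,0,0],[0,-35,0,0,0,0],[0,-35,0,0,0,0],[0,-35,0,0,0,0],[0,-35,0,0,0,0]]]';  python3 -m creep '[[[0,-35,0,0,0,0],[0,-35,0,0,0,0],[0,-35,0,0,0,0],[0,-35,0,0,0,0],[0,-35,0,0,0,0]]]'
```

```text
time: 4.7
tool_pos: [0.5402, -0.0052, 0.4147]
tool_rot: [-3.133, -0.004, 1.588]
contact_force: [0.8, -0.7, -2.5]
opening: 0.0228
time: 5.12
tool_pos: [0.5375, -0.1881, 0.4064]
tool_rot: [-3.122, -0.009, 1.589]
contact_force: [0.5, -0.1, -2.2]
opening: 0.0228
```

```bash
python3 -m creep '[[[4,-33,3,-1,0.5,-1],[3,-30,3,0,0,0],[0,0,0,0,0,0],[0,0,0,0,0,0]]]'; python3 - <<'E'
from h import *
c=cam('wrist'); cv2.imwrite('pics/w2.png',viewer.read_camera('wrist'))
s=robot.observe();print(s['tool_pos'],s['tool_rot'])
for p in([.545,-.253,.115],[.551,-.174,.123],[s['tool_pos'][0],s['tool_pos'][1],s['tool_pos'][2]-.265]): print(proj('wrist',p,c))
import pickle;pickle.dump(c,open('c2.pkl','wb'))
a=viewer.read_camera('scene');b=viewer.read_camera('side')
cv2.imwrite('pics/ss.png',np.hstack([cv2.resize(a[170:330,100:260],(400,400)),cv2.resize(b[170:370,240:440],(400,400))]))
E
```

```text
time: 5.45
tool_pos: [0.5423, -0.2616, 0.4043]
tool_rot: [-3.103, 0.006, 1.563]
contact_force: [-0.0, 0.3, -2.8]
opening: 0.023
[ 0.54226971 -0.26147828  0.4040179 ] [-3.10225582  0.00641666  1.56327661]
(np.float64(294.94586295162327), np.float64(192.30180378275452))
(np.float64(304.18440933264884), np.float64(90.67701061568442))
(np.float64(291.57590123360563), np.float64(211.22824776700043))
```

View pics/w2.png

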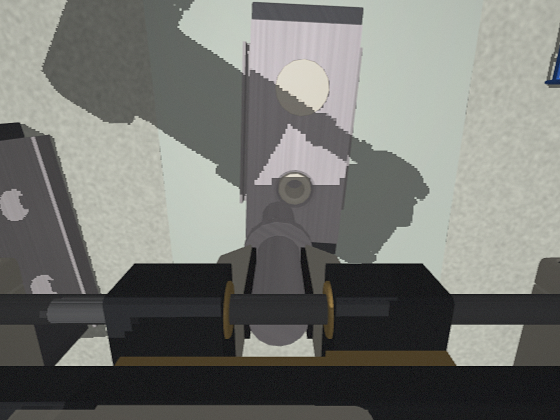

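View pics/ss.png

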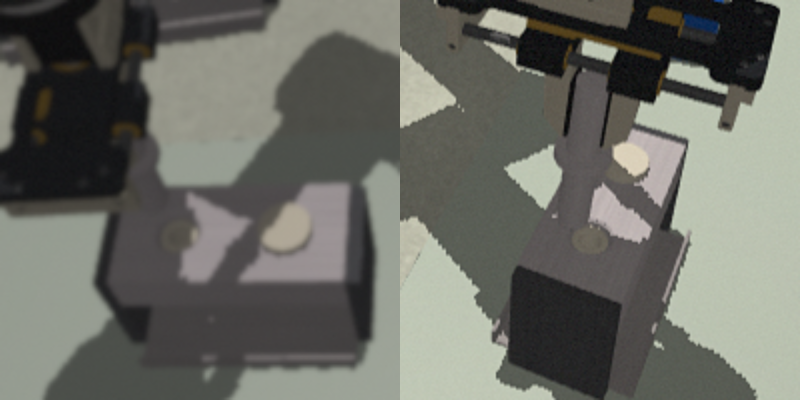

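The bore ring is at (294.5,188.5) in the wrist view and the cap at (303,87). The tool is tilted 2.2°, so the rod tip shows left at about (278,208). I'll compute the bore position, then level and centre.

```bash
python3 - <<'E'
from h import *
import pickle
c=pickle.load(open('c2.pkl','rb'))
print(ray('wrist',294.5,188.5,.113,c),ray('wrist',303,87,.123,c))
E
python3 -m creep '[[[1,5,0,0.3,-2.2,0],[0,0,0,0,0,0],[0,0,0,0,0,0]]]'
python3 -c "
from h import *
s=robot.observe();p=s['tool_pos'];t=np.array(p)+R.from_euler('xyz',s['tool_rot']).as_matrix()[:,2]*.265;print(p,s['tool_rot'],t)"
```

```text
[ 0.54462743 -0.25028407  0.113     ] [ 0.55009741 -0.17146228  0.123     ]
time: 5.85
tool_pos: [0.5439, -0.251, 0.4046]
tool_rot: [-3.141, -0.001, 1.57]
contact_force: [0.2, 0.5, -2.5]
opening: 0.0228
[ 0.54388562 -0.25095276  0.4045828 ] [-3.14114680e+00 -6.19923964e-04  1.56980015e+00] [ 0.54376764 -0.25078836  0.13958288]
```

```bash
python3 -m creep '[[[1,0,-13,0,0,0],[0,0,0,0,0,0],[0,0,0,0,0,0]]]'; python3 - <<'E'
from h import *
s=robot.observe();p=s['tool_pos'];t=np.array(p)+R.from_euler('xyz',s['tool_rot']).as_matrix()[:,2]*.265;print(p,s['tool_rot'],t)
w=viewer.read_camera('wrist');a=viewer.read_camera('scene');b=viewer.read_camera('side')
for n in('scene','side'): print(n,proj(n,t),proj(n,[.545,-.2505,.115]))
cv2.imwrite('pics/s3.png',np.hstack([cv2.resize(x,(266,400),interpolation=cv2.INTER_CUBIC) for x in(w[130:250,240:320],a[210:300,140:200],b[220:310,305:365])]))
E
```

```text
time: 6.1
tool_pos: [0.5452, -0.2484, 0.3925]
tool_rot: [-3.14, 0.0, 1.574]
contact_force: [0.8, -1.1, -2.3]
opening: 0.0232
[ 0.54520073 -0.24840519  0.39249488] [-3.14004258e+00  3.81794472e-04  1.57385878e+00] [ 0.54479027 -0.24850762  0.12749522]
scene (np.float64(171.3597447509734), np.float64(259.64921603877275)) (np.float64(171.79837235869388), np.float64(263.0392492981631))
side (np.float64(336.3291361099718), np.float64(278.53246190331777)) (np.float64(335.41408366472785), np.float64(285.03023664103074))
```

View pics/s3.png

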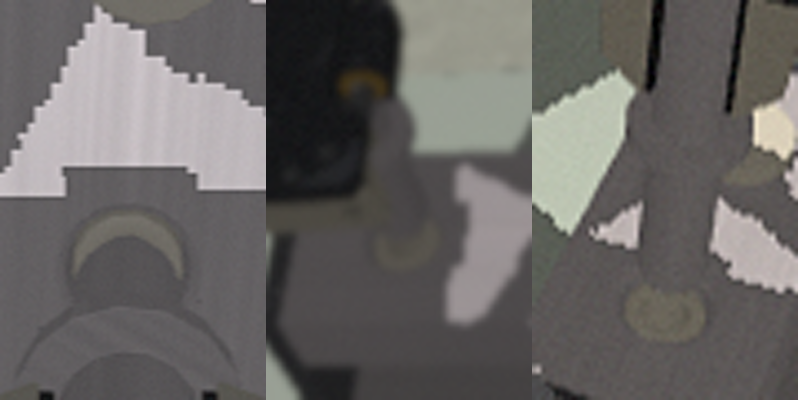

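The crops show the tip just above the bore, with offsets as predicted (x about 0, y about 2 mm too far left). I'll correct and descend slowly.

```bash
cat > st.py <<'E'
from h import *
s=robot.observe();p=s['tool_pos'];t=np.array(p)+R.from_euler('xyz',s['tool_rot']).as_matrix()[:,2]*.265;print('tip',t.round(4),s['tool_rot'].round(4),s['contact_force'].round(1),s['torque'].round(2))
E
python3 -m creep '[[[0,-2,-4,0,0,0],[0,0,-4,0,0,0],[0,0,0,0,0,0],[0,0,0,0,0,0]]]'; python3 st.py
```

```text
time: 6.58
tool_pos: [0.5451, -0.2513, 0.3848]
tool_rot: [-3.141, 0.001, 1.573]
contact_force: [0.3, 0.5, -2.2]
opening: 0.0229
tip [ 0.5451 -0.2517  0.1198] [-3.1415e+00  1.5000e-03  1.5730e+00] [ 0.3  0.5 -2.2] [-0.1   0.01  0.03]
```

```bash
python3 -m creep '[[[0,1,-4,0,0,0],[0,0,-4,0,0,0],[0,0,-3,0,0,0],[0,0,0,0,0,0]]]'; python3 st.py
```

```text
time: 6.92
tool_pos: [0.5452, -0.2505, 0.3735]
tool_rot: [3.14, 0.002, 1.573]
contact_force: [-0.4, -0.4, 1.6]
opening: 0.023
tip [ 0.5456 -0.2511  0.1085] [3.1401e+00 2.5000e-03 1.5726e+00] [-0.4 -0.4  1.6] [-0.07  0.05 -0.  ]
```

The tip is at 0.1085, below the block top, with a light upward push: it is on the sleeve. I'll press on.

```bash
python3 -m creep '[[[0,0,-4,0,0,0],[0,0,-4,0,0,0],[0,0,-4,0,0,0]]]'; python3 st.py
```

```text
time: 7.17
tool_pos: [0.5454, -0.2505, 0.3621]
tool_rot: [3.138, 0.004, 1.573]
contact_force: [-0.3, 0.2, -1.2]
opening: 0.0231
tip [ 0.5464 -0.2516  0.0971] [3.1376 0.004  1.5727] [-0.3  0.2 -1.2] [-0.07  0.09 -0.02]
```

```bash
python3 -m creep '[[[0,0,-5,0.2,0.2,0],[0,0,-5,0,0,0],[0,0,-5,0,0,0],[0,0,-5,0,0,0]]]'; python3 st.py
```

```text
time: 7.5
tool_pos: [0.5453, -0.2505, 0.3392]
tool_rot: [-3.141, -0.0, 1.573]
contact_force: [-0.3, 0.1, -1.8]
opening: 0.0233
tip [ 0.545  -0.2504  0.0742] [-3.1407e+00 -4.0000e-04  1.5727e+00] [-0.3  0.1 -1.8] [-0.06  0.05 -0.04]
```

```bash
python3 -m creep '[[[0,0,-5,0,0,0],[0,0,-5,0,0,0],[0,0,-5,0,0,0],[0,0,-4,0,0,0]]]'; python3 st.py
```

```text
time: 7.83
tool_pos: [0.5451, -0.2505, 0.3172]
tool_rot: [-3.139, -0.001, 1.573]
contact_force: [-0.1, 1.2, -0.7]
opening: 0.0229
tip [ 0.5446 -0.2501  0.0522] [-3.1394e+00 -1.2000e-03  1.5726e+00] [-0.1  1.2 -0.7] [-0.09 -0.01 -0.03]
```

```bash
python3 -m creep '[[[0,0,-2,0,0,0],[0,0,-1,0,0,0],[0,0,0,0,0,0]]]'; python3 st.py; python3 - <<'E'
from h import *
a=viewer.read_camera('scene');b=viewer.read_camera('side')
cv2.imwrite('pics/s4.png',np.hstack([cv2.resize(x,(400,400),interpolation=cv2.INTER_CUBIC) for x in(a[210:330,130:250],b[230:380,280:430])]))
E
```

```text
time: 8.08
tool_pos: [0.5449, -0.2503, 0.3149]
tool_rot: [-3.139, -0.001, 1.573]
contact_force: [0.2, -0.4, -4.8]
opening: 0.0224
tip [ 0.5443 -0.25    0.0499] [-3.1393e+00 -1.1000e-03  1.5727e+00] [ 0.2 -0.4 -4.8] [-0.04 -0.09  0.  ]
```

View pics/s4.png

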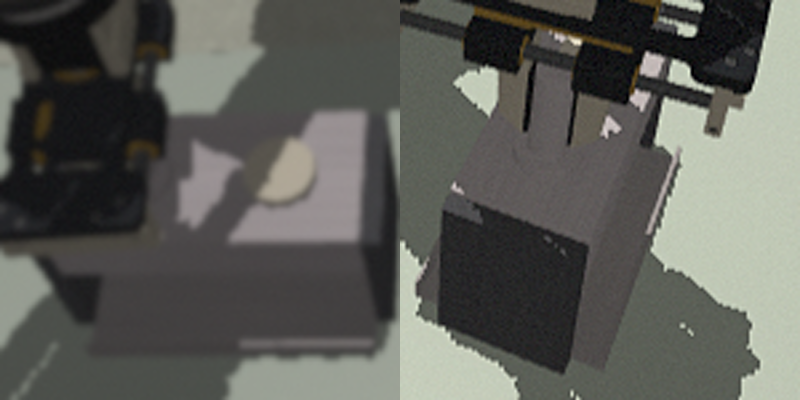

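The collar looks to be at the block top; the sleeve is in shadow and not visible. I'll press a little further to seat the collar.

```bash
python3 -m creep '[[[0,0,-2,0,0,0],[0,0,-2,0,0,0],[0,0,0,0,0,0],[0,0,0,0,0,0]]]'; python3 st.py
```

```text
time: 8.52
tool_pos: [0.5444, -0.2499, 0.315]
tool_rot: [-3.141, 0.0, 1.573]
contact_force: [-0.4, -0.6, -2.6]
opening: 0.0227
tip [ 0.5442 -0.25    0.05  ] [-3.1409e+00  3.0000e-04  1.5731e+00] [-0.4 -0.6 -2.6] [-0.11  0.1   0.03]
```

```bash
python3 -m creep '[[[0,0,-3,0,0,0],[0,0,-4,0,0,0]]]'; python3 st.py
```

```text
time: 8.68
tool_pos: [0.5441, -0.2497, 0.3145]
tool_rot: [3.14, 0.003, 1.573]
contact_force: [-14.0, 7.2, 38.4]
opening: 0.0228
tip [ 0.5447 -0.2504  0.0495] [3.1396e+00 2.7000e-03 1.5734e+00] [-14.    7.2  38.4] [ 1.38  2.61 -0.07]
```

The push met 38 N with no further travel, so the collar is seated. I'll relax and release.

```bash
python3 -m creep '[[[0,0,1,0,0,0],[0,0,0,0,0,0]]]'; python3 -m creep '[[[0,0,0,0,0,0],[0,0,0,0,0,0],[0,0,0,0,0,0],[0,0,0,0,0,0],[0,0,0,0,0,0]]]' -1; python3 -m creep '[[[0,0,0,0,0,0],[0,0,0,0,0,0],[0,0,0,0,0,0]]]'
```

```text
time: 8.85
tool_pos: [0.5434, -0.2494, 0.3166]
tool_rot: [3.14, 0.003, 1.574]
contact_force: [-1.4, 0.7, -1.4]
opening: 0.0228
time: 9.27
tool_pos: [0.5445, -0.2501, 0.3153]
tool_rot: [3.138, 0.004, 1.573]
contact_force: [0.4, -0.6, -0.7]
opening: 0.0515
time: 9.52
tool_pos: [0.5448, -0.2502, 0.3148]
tool_rot: [3.138, 0.004, 1.573]
contact_force: [-0.1, -0.4, 0.2]
opening: 0.0712
```

```bash
python3 -m creep '[[[0,0,10,0,0,0],[0,0,25,0,0,0],[0,0,30,0,0,0],[0,0,30,0,0,0],[0,0,30,0,0,0]]]'; python3 -m creep '[[[-20,35,10,0,0,0],[-20,35,0,0,0,0],[-20,35,0,0,0,0],[-20,35,0,0,0,0],[0,35,0,0,0,0]]]';python3 -m creep '[[[0,35,0,0,0,0],[0,35,0,0,0,0],[0,0,0,0,0,0],[0,0,0,0,0,0]]]'; python3 - <<'E'
from h import *
a=viewer.read_camera('scene');b=viewer.read_camera('side')
f=lambda x:cv2.resize(np.clip((x/255.)**.6*255,0,255).astype(np.uint8),(400,400),interpolation=cv2.INTER_CUBIC)
cv2.imwrite('pics/s5.png',np.hstack([f(a[210:330,130:250]),f(b[230:380,270:420])]))
for n in('scene','side'):print(n,[tuple(np.round(proj(n,[.545,-.2505,z]),1)) for z in(.183,.123,.115,.11)])
E
```

```text
time: 9.93
tool_pos: [0.543, -0.2492, 0.4389]
tool_rot: [-3.132, -0.005, 1.573]
contact_force: [1.2, -1.3, -0.1]
opening: 0.0915
time: 10.35
tool_pos: [0.4601, -0.0756, 0.4612]
tool_rot: [3.132, 0.007, 1.564]
contact_force: [2.0, 0.0, 0.1]
opening: 0.0916
time: 10.68
tool_pos: [0.4561, 0.0032, 0.4665]
tool_rot: [3.124, 0.007, 1.57]
contact_force: [0.4, -1.3, 0.7]
opening: 0.0915
scene [(np.float64(162.9), np.float64(244.4)), (np.float64(170.8), np.float64(261.0)), (np.float64(171.8), np.float64(263.0)), (np.float64(172.4), np.float64(264.3))]
side [(np.float64(339.3), np.float64(253.4)), (np.float64(335.8), np.float64(281.5)), (np.float64(335.4), np.float64(285.0)), (np.float64(335.1), np.float64(287.2))]
```

View pics/s5.png

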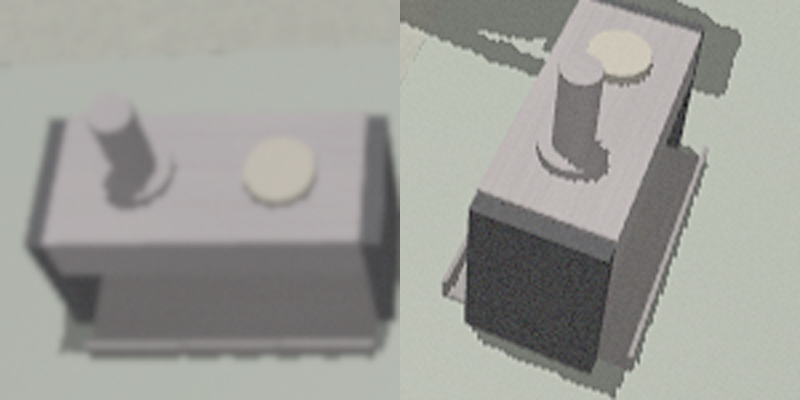

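The rod stands upright with its collar flat on the block, and the cap has not moved. The sleeve is hidden under the block, so I'll try a contrast-stretched look under the front edge.

```bash
python3 - <<'E'
from h import *
a=np.mean([viewer.read_camera('scene').astype(float) for _ in range(6)],0)
c=a[270:322,135:255]; o=cv2.imread('pics/scene0.png').astype(float)[270:322,135:255]
f=lambda x:cv2.resize(np.clip((x-30)*4,0,255).astype(np.uint8),(780,300),interpolation=cv2.INTER_CUBIC)
cv2.imwrite('pics/s6.png',np.vstack([f(o),f(c)]))
for q in([.559,-.25,.005],[.57,-.25,.005],[.585,-.25,.075],[.605,-.25,.016]):
  u,v=proj('scene',q);print(q,round((u-135)*6.5),round((v-270)*300/52))
E
```

```text
[0.559, -0.25, 0.005] 316 141
[0.57, -0.25, 0.005] 314 170
[0.585, -0.25, 0.075] 261 128
[0.605, -0.25, 0.016] 298 254
```

View pics/s6.png

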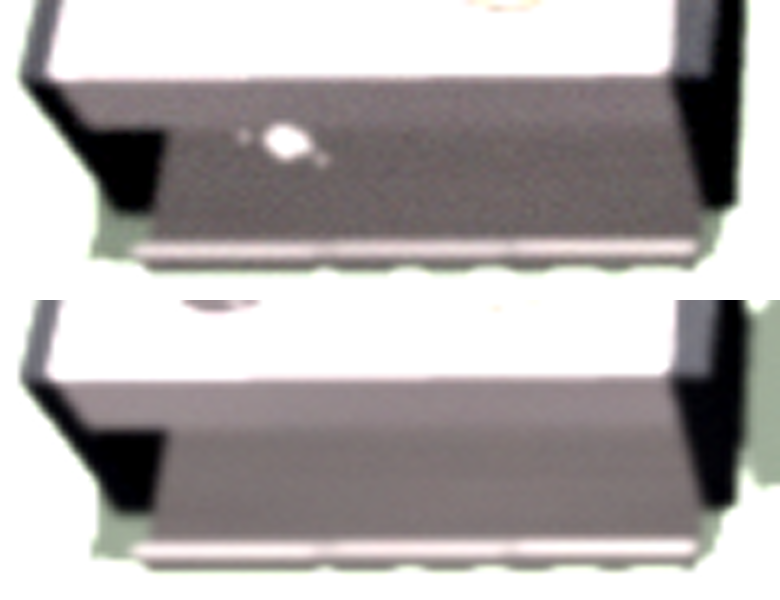

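There is no sign of the sleeve at the visible tray strip, so this view can't decide. I have time, so I'll look under the block from the +x side with the wrist camera.

```bash
python3 -m creep '[[[35,0,-15,0,0,0],[35,0,-15,0,0,0],[35,0,-15,0,0,0],[35,0,-15,0,0,0],[35,0,-15,0,0,0]]]' 1 5; python3 -m creep '[[[35,0,-15,0,0,0],[30,0,-15,0,0,0],[20,-10,-10,0,0,0],[0,-35,0,0,0,0],[0,-35,0,0,0,0]]]'; python3 st.py; python3 -c "
from h import *
print(ray('scene',260,415,.08),ray('scene',260,415,.0))"
```

```text
time: 11.5
tool_pos: [0.6339, -0.0023, 0.3926]
tool_rot: [3.118, 0.008, 1.558]
contact_force: [0.6, -0.1, 1.3]
opening: 0.0632
time: 11.92
tool_pos: [0.7283, -0.0809, 0.3389]
tool_rot: [3.127, 0.003, 1.563]
contact_force: [0.7, -0.4, 0.9]
opening: 0.0294
tip [ 0.732  -0.0819  0.074 ] [3.1274 0.0035 1.5634] [ 0.7 -0.4  0.9] [-0.12  0.11  0.  ]
[ 0.8051178  -0.09909198  0.08      ] [ 0.79209295 -0.10300303  0.        ]
```

```bash
python3 -m creep '[[[0,-35,0,0,0,0],[0,-35,0,0,0,0],[0,-35,0,0,0,0],[0,-35,0,0,0,0],[0,-20,0,0,0,0]]]'; python3 -m creep '[[[0,0,-20,0,4,0],[0,0,-20,0,4,0],[0,0,-20,0,4,0],[0,0,-20,0,0,0],[0,0,0,0,0,0]]]'; python3 - <<'E'
from h import *
c=cam('wrist');w=viewer.read_camera('wrist')
s=robot.observe();print(s['tool_pos'],s['tool_rot'])
print(proj('wrist',[.545,-.25,.02],c),proj('wrist',[.585,-.25,.075],c))
cv2.imwrite('pics/w7.png',np.clip(w*2.0,0,255).astype(np.uint8))
E
```

```text
time: 12.33
tool_pos: [0.7273, -0.254, 0.3319]
tool_rot: [3.136, 0.002, 1.56]
contact_force: [1.0, -0.3, -0.1]
opening: 0.001
time: 12.75
tool_pos: [0.7234, -0.2693, 0.247]
tool_rot: [-2.929, 0.008, 1.544]
contact_force: [-0.4, -0.2, -1.5]
opening: 0.0007
[ 0.72356231 -0.26944655  0.24908237] [-2.93066066  0.00859698  1.5440879 ]
(np.float64(105.3328645016511), np.float64(194.4263369482695)) (np.float64(99.46697758972925), np.float64(222.66670940437163))
```

View pics/w7.png

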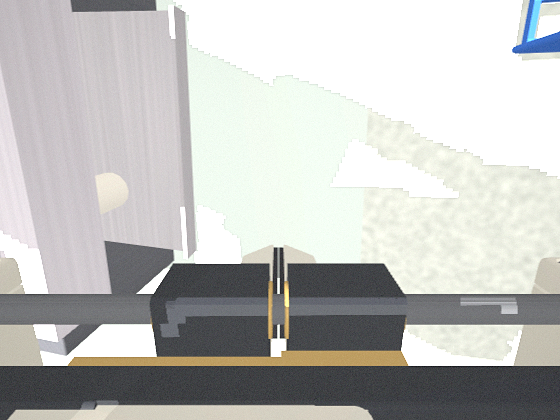

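The sleeve is at (112,193), upright on the tray under the bore. I'll check its foot against the expected height, then back off slightly upward and hand in.

```bash
python3 -c "
from h import *
for z in(.003,.014,.035): print(z,proj('wrist',[.559,-.25,z]))"
python3 -m creep '[[[5,0,30,0,0,0],[0,0,30,0,0,0],[0,0,0,0,0,0],[0,0,0,0,0,0]]]'; python3 - <<'E'
from h import *
s=robot.observe();print(s['contact_force'],s['qvel'].round(3)); print(robot.hand_in())
E
```

```text
0.003 (np.float64(136.8734618053359), np.float64(188.15097502829295))
0.014 (np.float64(128.02391337315865), np.float64(191.78565885598255))
0.035 (np.float64(108.94892444221674), np.float64(199.62013248048532))
time: 13.13
tool_pos: [0.7278, -0.2708, 0.3129]
tool_rot: [-2.931, 0.008, 1.542]
contact_force: [0.1, 0.0, -1.3]
opening: 0.0003
[ 0.11498895  0.01193461 -1.33062322] [-0.004 -0.053 -0.07   0.     0.037 -0.006]
the job is handed in; nothing more can be done
None
```

The thick rod is down the uncapped bore and the sleeve has come out underneath. I handed the job in at about 13 s of the 43 s allowed.

**What I did:** I gripped the thick collared rod in the rack, lifted it clear and centred it over the uncapped bore of the small stand. I pushed it down until the collar met the block, with 38 N of resistance and the tip at about 0.050 m. Then I let go and moved the arm clear.

**Last checks:**
- **Rod:** it stands upright in the bore with its collar flat on the block.
- **Cap:** it looked unmoved in the pictures; I did not measure its position again at the end.
- **Sleeve:** it could not be seen from the fixed cameras, so I looked under the block with the wrist camera. It is upright below the bore, over the tray.
- **Sleeve height, unsettled:** the foot showed at about pixel column 128. That fits a height of roughly 14 mm, where I expected about 3 mm on the tray floor. A sideways shift of about 8 mm would explain it, and so would the sleeve still hanging just under the rod tip. Either way it is well below the 35 mm limit, but I did not confirm that it rests on the tray floor.
- **Arm:** at hand-in it was clear of everything. It read only 1.3 N, which I take as sensor noise, and its joints were still settling slowly (up to 0.07 rad/s).

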